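# Brush out the tumbler and hold the brush on the cleaner's spring plate

## Robot

A 6-joint arm with a two-finger parallel gripper is mounted at the origin on the work surface; the furniture and walls round the work are solid. World frame = base frame: x ahead of the robot, y to its left, z up, the work surface at z = 0. Lengths are in m, angles in rad, forces in N, time in s.
With the tool pointing down it reaches from about 0.375 to 0.975 m from the base axis. Payload 3.8 kg.
Tool frame: the origin (TCP) lies at the very end of the fingers, on their centre line; the grasp point (between the pads) lies 19 mm behind it; z points along the fingers, y is the line along which they close (so a half turn about z gives the same grasp; the last joint's range is limited). The gripper opens to 85 mm and grips with 20 to 120 N. Pads are 22 mm wide; open, the fingers measure 114 mm over their backs; the gripper's body (76 mm by 85 mm) begins 54 mm behind the grasp point. The pads swing forward as they close: fully open they stand 13 mm farther back than shut.
Start: joints at [1.286, 0.264, 1.604, -0, 1.274, -0.037], TCP at [0.166, 0.654, 0.231] pointing down, gripper open.
Joint ranges: [-2.63, 2.63], [-0.94, 2.18], [0.31, 2.57], [-1.31, 4.45], [0, 2.66], [-2.55, 2.55]. Speed limits (rad/s): [2.57, 2.57, 3.14, 3.14, 3.14, 3.14].

## Interface

Orientations are given as a rotation vector (axis times angle).
In Python, from workcell import * gives the robot as it stands.
- The arm moves only by the shell command python3 -m crank 'ROWS' [OPENING] [FORCE]. ROWS is JSON, a list that holds one entry, the list of rows, each a list of 6 numbers: the shift along the tool's x, y, z in cm, then the turn, a rotation vector about the tool's x, y, z in rad. In form: [[[dx, dy, dz, ax, ay, az], ...]]. A call has 1 to 8 rows; each row shifts and turns the commanded pose from where the row before left it, along the tool's axes as they then stand; what a row does not reach is not made up. A row lasts 1/12 s, in which the tool goes at most 41.7 mm and 7.16 degrees, less where a joint would pass 70% of its speed; a pose out of reach is approached as far as the arm can. A call with a gripper value outside its range is refused whole. OPENING is the finger opening in cm, from 0 to 8.54, set as the call begins (- or left out, the last holds). The fingers move at their own pace and stop on an object; FORCE is the grip in N (left out, the last holds). Time passes only in rows, so rows that do not move let the fingers close. It gives the time, the measured TCP pose, the force, the opening and the grip force at its end, in the units of the state.
- read_state(): the state, without advancing time (a new reading comes with each control period).
- read_camera(name): name is "side" or "top"; returns the picture (480x640x3 uint8, blue, green, red); there is no depth.
- camera_model(name): a dict with "camera_matrix" (3x3 intrinsics, pixels), "R" (3x3) and "t" (3): a world point X has camera coordinates R X + t. Camera axes: x right, y down, z forward; pixel columns grow to the right and rows downward; lengths in m; the calibration is good to about 2 mm. A picture is of the moment at which its call begins. camera_model takes no time and is no camera call.
- finish_job(): hands the job in; it is judged then, once.
The state is a dict: "time": time; "q": joint angles; "joint_vel": joint speeds; "joint_torque": joint torques, N m; "tool_pos": TCP position; "tcp_rot": TCP orientation; "wrist_force": force on the tool from outside, world axes, zero at the start; "torque": the same for the moment, N m; "width": opening from 0.0 (shut) to 1.0 (fully open); "grip_force": force on a finger pad.
Only numpy, scipy, OpenCV 4.12 (cv2) and the standard library are available. Lean on these libraries where they do the work, as an engineer would, in place of code of your own. Each camera call takes 0.05 s, during which the arm holds its last target. There are 200 camera calls.

## Task

Take the bottle brush out of its stand and brush out the dark tumbler nearest the robot without moving or tipping it: its tip down close to the bottom and back up until the tip is near the rim, twice. Then set the brush's tip inside the ring marked on the round suction cleaner's spring plate and, with the brush upright, press lightly, about 4 newtons, so that the plate sinks roughly halfway but does not reach its stop. Finish while still gripping the brush and holding it pressed there; leave everything else alone.

Things in the scene. Friction and masses are not known exactly. Their poses are not given: they have to be found in the camera images.
- brush: Bottle brush, 190 mm long, 60 g, starts upright in the stand. Origin at the bristle tip (low end), z up to the handle end. From the tip: white head 0 to 56 mm (hard core 18 mm wide, flat tip 12 mm; bristles round it, 44 mm wide, give no resistance), steel shaft 8 mm wide to 107, collar 16 mm wide to 112, grey square handle 18 x 18 mm to 190 mm, its flats facing the brush's x and y.
- brush_handle (a point): Point on the brush's axis inside the grey handle, 165 mm above the tip and 25 mm below the handle's end: a good place to grip from above.
- stand: Round wooden brush stand on a rubber foot, fixed to the bench, 64 mm across at the foot, 48 mm across at the top, 70 mm high, with one upright round bore in the middle, 20 mm wide and 62 mm deep (bore floor 8 mm above the bench). Origin on the bench under its centre.
- cup: Dark brown stoneware tumbler without handle, loose, standing open end up in the work area (the cups far back by the pen basket are not meant): 68 mm across the rim, 93 mm high, about 190 g; inside about 58 mm across at the rim narrowing to about 42 mm near the bottom; the inner floor lies 11 mm above its underside. Origin at the centre of its underside, z up.
- cleaner: Low round grey suction cleaner for brushes, fixed to the bench, 90 mm across and 38 mm high, with a short black hose stub at its far side; a round bright plate stands on top of it. Origin on the bench under its centre, z up.
- ring_mark (a point): Centre of the ring engraved on the upper face of the cleaner's plate; moves with the plate. The plate is aluminium, 58 mm across; the dark ring is 28 mm across, with twelve small suction holes outside it. Unpressed, this point is 58 mm above the bench.
- plate (a joint): How far the cleaner's sprung plate is pressed down, in m: 0 free, 0.014 at its stop. Even spring of 500 N/m, no preload: 4 N gives 0.008.
- tape_electrical: Bystander: roll of black tape lying flat, 58 mm across, 19 mm high, origin under its centre. Leave it alone.
- yellow_box: Bystander: small flat yellow and blue carton, 52 x 36 x 16 mm, origin under its centre. Leave it alone.
Not all that is in view belongs to the job. Of the things shaped like the brush, the white one is meant.

How it is judged:
On the way, in this order (a step that is already met when the one before it is completed fails the run):
1. the held brush's tip is down near the tumbler's bottom (first stroke) (horizontal distance between brush and cup below 0.025 m and z of brush in the frame of cup below 0.036 m and contact force between brush and the fingers above 0.5 N), for 0.1 s.
2. it is drawn up towards the rim (horizontal distance between brush and cup below 0.025 m and z of brush in the frame of cup above 0.062 m and contact force between brush and the fingers above 0.5 N), for 0.1 s.
3. down near the bottom again (second stroke) (all of step 1), for 0.1 s.
4. drawn up towards the rim again (all of step 2), for 0.1 s.
At the end, for the whole second after the job is handed in: Fingers still grip the brush, at rest, upright within 0.17 rad, tip within 12 mm of the ring's centre, pressing the plate with 1.8 to 6.6 N (3.5 to 13.2 mm down); fingers and arm off the plate; tumbler upright within 30 mm of its place, bystanders within 20 mm (horizontal distance between brush and ring_mark below 0.012 m and angle between brush's own z axis and vertical below 0.17 rad and contact force between brush and plate between 1.8 and 6.6 N and value of joint plate between 0.0035 and 0.0132 m and z of brush in the frame of ring_mark between -0.004 and 0.006 m and contact force between brush and the fingers above 1 N and contact force between each of the arm, the fingers and plate below 0.3 N and linear speed of brush below 0.02 m/s and angle between cup's own z axis and vertical below 0.1 rad and distance of cup from where it was at the start of the episode below 0.03 m and distance of each of tape_electrical, yellow_box from where it was at the start of the episode below 0.02 m); the arm keeps its last pose, push and grip.
It fails at once if the tumbler is tipped or pushed away (angle between cup's own z axis and vertical above 0.35 rad or distance of cup from where it was at the start of the episode above 0.03 m).
It fails at once if a bystander is disturbed (distance of any of tape_electrical, yellow_box from where it was at the start of the episode above 0.02 m).
It fails at once if the brush is jammed hard on the plate (over 15 N) (contact force between brush and plate above 15 N).
It also fails if it takes over 48 s, if anything falls off the work surface, if the arm or the gripper's body presses on something with over 40 N, if the wrist force passes 120 N, or if a joint passes its speed limit or range.

## Working session

There is one attempt and no reset: what is moved stays moved. The work goes in short steps, Python scripts to look and compute and a shell command to move; the robot and the scene stay as the last step left them, time stands still between calls to the robot, and variables do not carry over. Pictures are saved under pics/ and viewed, at most 12 in all, crops included, and the job is handed in when it is done.

```bash
mkdir -p pics; python3 - <<'E'
from workcell import *
import cv2
for n in("side","top"):
    cv2.imwrite(f"pics/{n}0.png",read_camera(n)); m=camera_model(n); print(n,m["camera_matrix"],m["R"],m["t"])
s=read_state(); print(s["time"],s["tool_pos"],s["tcp_rot"],s["wrist_force"],s["width"])
E
```

```text
side [[573.18641965   0.         315.30615369]
 [  0.         573.18641965 241.54587613]
 [  0.           0.           1.        ]] [[-0.99983601  0.01202678 -0.01353891]
 [ 0.01763285  0.47618725 -0.8791671 ]
 [-0.00412649 -0.87926166 -0.47632123]] [ 0.55932892 -0.02306132  1.24076865]
top [[512.3880081    0.         326.47072919]
 [  0.         512.3880081  229.10372152]
 [  0.           0.           1.        ]] [[ 0.00966065 -0.99993962  0.00523793]
 [-0.97892029 -0.01052603 -0.20397124]
 [ 0.20401406 -0.00315702 -0.97896287]] [0.25252665 0.58928813 1.047254  ]
0.1 [0.16535373 0.65375315 0.2300767 ] [-0.38812915 -3.11721152  0.00315546] [-0.25644407 -0.19010443  0.11246766] 1.0033871512224033
```

View pics/side0.png

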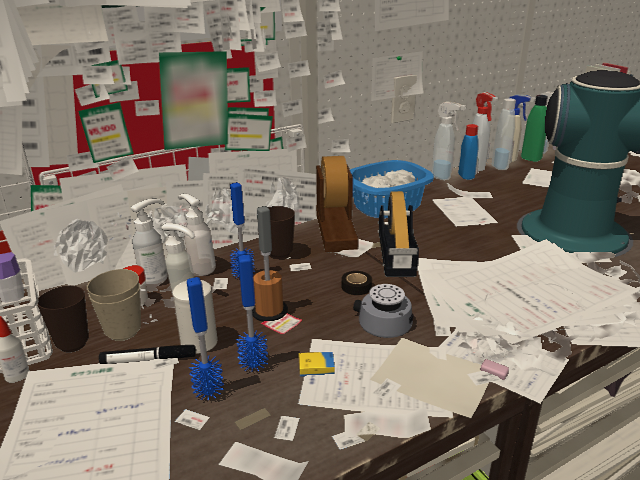

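View pics/top0.png

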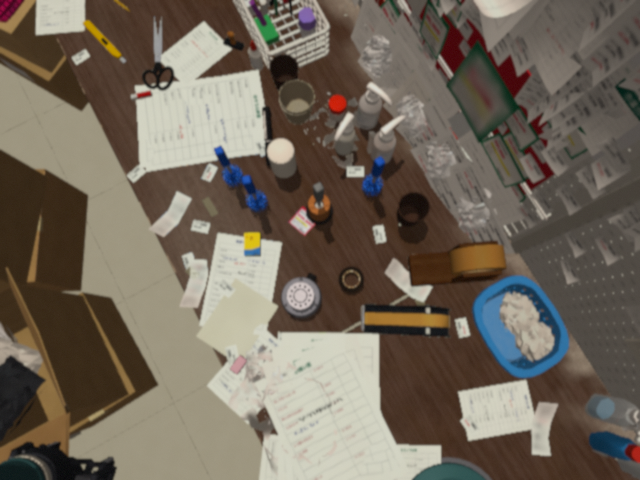

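Candidates for the brush: the grey-handled one in the wooden stand (side 265,245; top 318,195) against three blue ones (side 197,340; 247,310; 238,225), so I take the one in the stand. Candidates for the tumbler: dark ones at top (412,209) and (284,68, by the basket), plus a beige one at (297,100). I take (412,209). The cleaner is at top (300,297), side (387,305). Next is a close crop of these.

```bash
python3 - <<'E'
import cv2,numpy as np
s=cv2.imread("pics/side0.png");t=cv2.imread("pics/top0.png")
# top crop 275..435 x 170..330 ; side crop 235..415 x 190..340
a=cv2.resize(t[170:320,275:435],None,fx=5,fy=5,interpolation=cv2.INTER_CUBIC)[:600]
b=cv2.resize(t[170:290,275:435],None,fx=5,fy=5,interpolation=cv2.INTER_CUBIC)
cv2.imwrite("pics/t1.png",cv2.resize(t[170:320,275:435],(640,600),interpolation=cv2.INTER_CUBIC)) #x4
cv2.imwrite("pics/s1.png",cv2.resize(s[195:345,235:425],(760,600),interpolation=cv2.INTER_CUBIC)) #x4
E
```

```text
(no output)
```

View pics/t1.png

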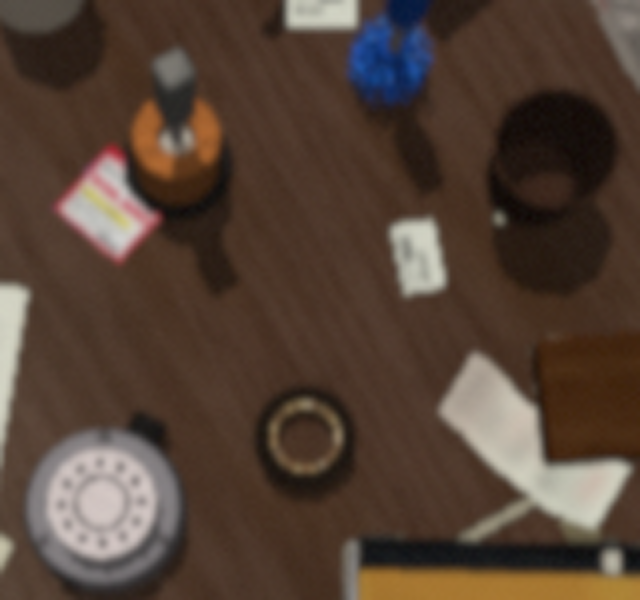

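View pics/s1.png

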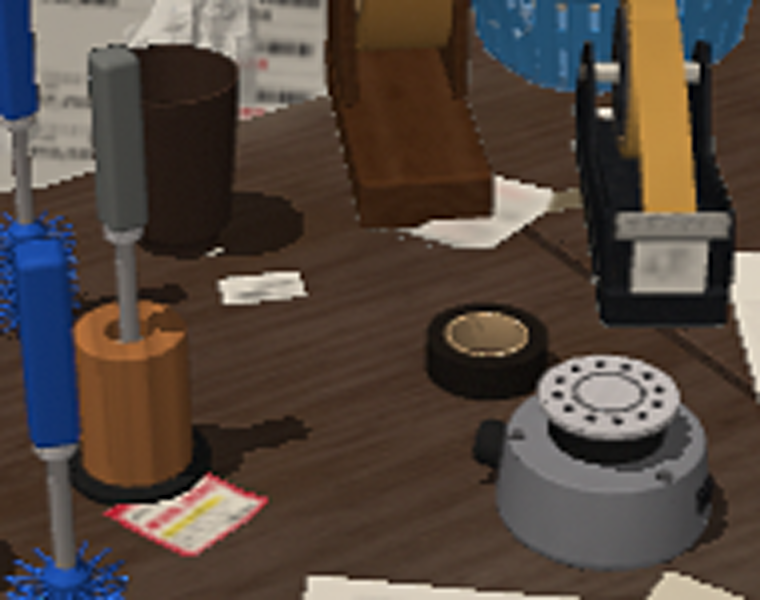

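The head showing in the stand's bore is white, so this is the right brush. Crop pixels (scale 4): handle end top(173,66), side(114,54); stand top top(176,138), side(132,332); cup rim top(556,142); ring top(101,502), side(610,392).

```bash
cat > h.py <<'E'
from workcell import *
import numpy as np, cv2
def onz(n,u,v,z):
    m=camera_model(n);K,R,t=map(np.array,(m["camera_matrix"],m["R"],m["t"]))
    d=R.T@np.linalg.inv(K)@[u,v,1];c=-R.T@t
    return c+d*(z-c[2])/d[2]
def proj(n,X):
    m=camera_model(n);K,R,t=map(np.array,(m["camera_matrix"],m["R"],m["t"]))
    p=K@(R@np.array(X)+t);return p[:2]/p[2]
T=lambda x,y:("top",275+x/4-.375,170+y/4-.375)
S=lambda x,y:("side",235+x/4-.375,195+y/4-.375)
E
python3 - <<'E'
from h import *
for k,z,a in [("handle",.198,(T(173,66),S(114,54))),("stand",.07,(T(176,138),S(132,332))),("ring",.058,(T(101,502),S(610,392))),("cup",.093,(T(556,142),S(190,75))),("tape",.019,(T(305,437),S(487,333)))]:
    print(k,*[onz(*q,z).round(4) for q in a])
s=cv2.imread("pics/side0.png");t=cv2.imread("pics/top0.png")
f=lambda i:cv2.resize(i,(390,600),interpolation=cv2.INTER_CUBIC)
cv2.imwrite("pics/h1.png",np.hstack([f(t[178:208,309:329][:, :]),f(s[200:260,250:289])]))
E
```

```text
handle [0.642  0.2763 0.198 ] [0.6418 0.2804 0.198 ]
stand [0.6396 0.2761 0.07  ] [0.6416 0.2806 0.07  ]
ring [0.4444 0.3132 0.058 ] [0.4452 0.314  0.058 ]
cup [0.6337 0.0745 0.093 ] [0.6241 0.0812 0.093 ]
tape [0.484  0.2036 0.019 ] [0.4864 0.2052 0.019 ]
```

View pics/h1.png

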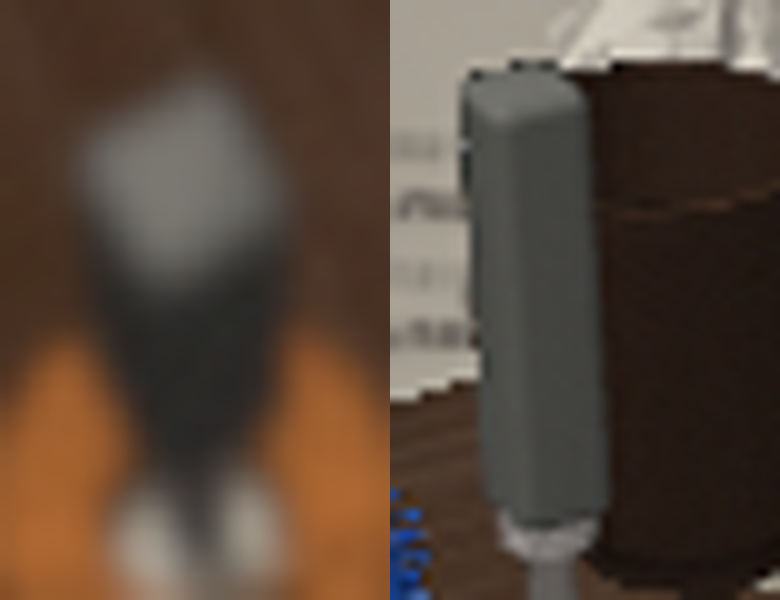

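Handle end in the top crop: corners (85,140), (215,75), (280,205), (155,285), so its flats lie at about 26.6° in world. The brush stands upright at about (0.642, 0.278), and the cup is at about (0.634, 0.076). I'll raise the arm and turn.

```bash
cat >> h.py <<'E'
from scipy.spatial.transform import Rotation as Ro
def go(x,y,z,yaw=None):
    "print tool-frame shift (cm) and the turn (rotvec in tool) to have TCP at x,y,z, pointing down, closing line at yaw deg"
    s=read_state();R=Ro.from_rotvec(s["tcp_rot"]);p=np.array(s["tool_pos"])
    M=R.as_matrix();cur=np.degrees(np.arctan2(M[1,1],M[0,1]))
    c=np.radians(cur if yaw is None else yaw);Y=np.array([np.cos(c),np.sin(c),0]);Z=np.array([0,0,-1])
    G=Ro.from_matrix(np.column_stack([np.cross(Y,Z),Y,Z]))
    print("t",round(s["time"],2),"p",p.round(4),"yaw",round(cur,2),"q",np.round(s["q"],2),"F",np.round(s["wrist_force"],2),"w",round(s["width"],3),"g",round(s["grip_force"],1))
    print("shift cm",(R.inv().apply(np.array([x,y,z])-p)*100).round(2),"turn",(R.inv()*G).as_rotvec().round(3))
E
python3 -m crank '[[[0,0,-1,0,0,0.122],[0,0,-1,0,0,0.122],[0,0,-1,0,0,0.122],[0,0,-1,0,0,0.122],[0,0,-1,0,0,0.122],[0,0,-1,0,0,0.122],[0,0,-1,0,0,0.122],[0,0,0,0,0,0]]]' 8.54 40
python3 -c "from h import *;go(.642,.278,.3,26.6)"
```

```text
time: 0.77
tool_pos: [0.1658, 0.6552, 0.3034]
tcp_rot: [-1.648, -2.674, -0.005]
wrist_force: [0.1, 0.2, 0.4]
width: 0.998
grip_force: 0.0
t 0.77 p [0.1658 0.6552 0.3034] yaw 26.7 q [1.29 0.23 1.51 0.   1.39 0.82] F [0.09 0.19 0.44] w 0.998 g 0.0
shift cm [-55.1   25.6    0.27] turn [ 0.002 -0.002  0.002]
```

```bash
python3 -m crank '[[[-3.45,1.6,0,0,0,0],[-3.45,1.6,0,0,0,0],[-3.45,1.6,0,0,0,0],[-3.45,1.6,0,0,0,0],[-3.45,1.6,0,0,0,0],[-3.45,1.6,0,0,0,0],[-3.45,1.6,0,0,0,0],[-3.45,1.6,0,0,0,0]]]' >/dev/null
python3 -m crank '[[[-3.45,1.6,0,0,0,0],[-3.45,1.6,0,0,0,0],[-3.45,1.6,0,0,0,0],[-3.45,1.6,0,0,0,0],[-3.45,1.6,0,0,0,0],[-3.45,1.6,0,0,0,0],[-3.45,1.6,0,0,0,0],[0,0,0,0,0,0]]]' >/dev/null
python3 -c "from h import *;go(.642,.278,.25,26.6)"
```

```text
t 2.1 p [0.6181 0.2958 0.2993] yaw 26.77 q [ 0.41  0.25  1.49 -0.    1.4  -0.05] F [-0.08  0.74 -1.08] w 1.0 g 0.0
shift cm [-2.65  1.34  4.94] turn [-0.001  0.004  0.003]
```

```bash
python3 -m crank '[[[-1.32,0.67,1,0,0,0],[-1.32,0.67,2,0,0,0],[0,0,2,0,0,0],[0,0,0,0,0,0],[0,0,0,0,0,0]]]' >/dev/null
python3 - <<'E'
from h import *
go(.642,.278,.154,26.6)
t=read_camera("top");s=read_camera("side");cv2.imwrite("pics/t2f.png",t);cv2.imwrite("pics/s2f.png",s)
print(proj("top",[.642,.278,.23]),proj("side",[.642,.278,.23]))
f=lambda i:cv2.resize(i,(390,585),interpolation=cv2.INTER_CUBIC)
cv2.imwrite("pics/g2.png",np.hstack([f(t[130:250,280:360]),f(s[140:290,215:315])]))
E
```

```text
t 2.52 p [0.6356 0.2836 0.2482] yaw 26.99 q [ 0.38  0.3   1.53  0.    1.32 -0.09] F [0.57 0.01 0.61] w 0.999 g 0.0
shift cm [-0.79  0.37  9.41] turn [-0.006 -0.001  0.007]
[316.75792555 181.2016977 ] [261.92711411 188.66402383]
```

View pics/g2.png

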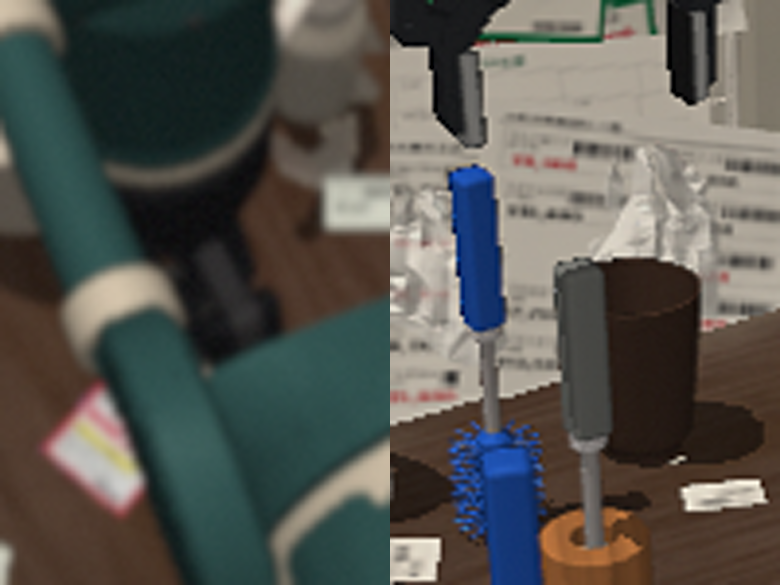

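```bash
python3 -c "
from h import *
Y=np.array([.891,.454,0])
for k in(1,-1):
  for r in (.043,.057): print(proj('side',np.array([.6356,.2836,.2612])+k*r*Y), end=' ')
print(proj('side',[.642,.278,.198]))"
python3 -m crank '[[[-0.79,0.37,0,0,0,0.007],[0,0,1,0,0,0],[0,0,1,0,0,0],[0,0,1,0,0,0],[0,0,1,0,0,0],[0,0,0,0,0,0],[0,0,0,0,0,0]]]' >/dev/null
python3 - <<'E'
from h import *
go(.642,.278,.154,26.6)
s=read_camera("side")
cv2.imwrite("pics/g3.png",cv2.resize(s[140:290,200:330],(520,600),interpolation=cv2.INTER_CUBIC))
E
```

```text
[237.91737653 176.26330382] [228.95453401 178.03736178] [290.45916889 165.86345746] [298.62415253 164.2473235 ] [263.10787928 207.4901289 ]
t 3.2 p [0.6432 0.278  0.2093] yaw 26.48 q [ 0.37  0.33  1.56  0.    1.25 -0.09] F [ 0.54 -0.75  0.4 ] w 1.003 g 0.0
shift cm [ 0.05 -0.09  5.53] turn [-0.003 -0.    -0.002]
```

View pics/g3.png

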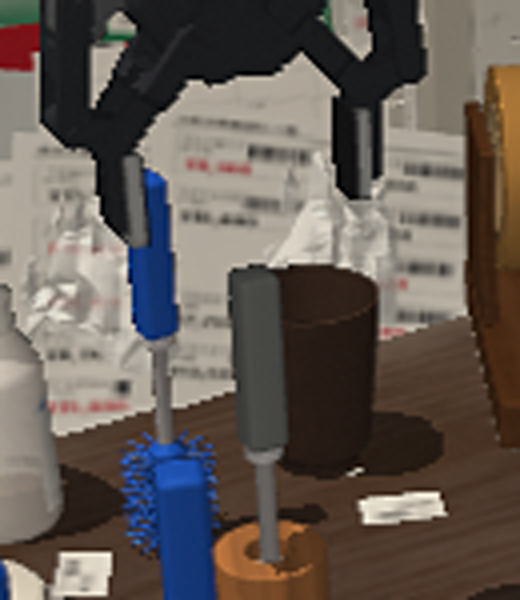

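The fingers straddle the handle: pad tips at (138,240) and (355,195), handle end at (252,270). I'll descend and grip.

```bash
python3 -m crank '[[[0,-0.1,1,0,0,0],[0,0,1,0,0,0],[0,0,1,0,0,0],[0,0,1,0,0,0],[0,0,1,0,0,0],[0,0,0.5,0,0,0],[0,0,0,0,0,0]]]' >/dev/null
python3 -c "from h import *;go(.642,.278,.154,26.6)"
python3 -m crank '[[[0,0,0,0,0,0],[0,0,0,0,0,0],[0,0,0,0,0,0],[0,0,0,0,0,0],[0,0,0,0,0,0],[0,0,0,0,0,0],[0,0,0,0,0,0],[0,0,0,0,0,0]]]' 0 40
python3 -m crank '[[[0,0,0,0,0,0],[0,0,0,0,0,0],[0,0,0,0,0,0],[0,0,0,0,0,0],[0,0,0,0,0,0],[0,0,0,0,0,0]]]' 
python3 -c "from h import *;go(.642,.278,.154,26.6)"
```

```text
t 3.83 p [0.642  0.2774 0.1535] yaw 26.47 q [ 0.37  0.36  1.62  0.    1.16 -0.09] F [-0.62  0.2  -0.24] w 1.0 g 0.0
shift cm [ 0.06  0.02 -0.05] turn [-0.004 -0.    -0.002]
time: 4.5
tool_pos: [0.6432, 0.2778, 0.157]
tcp_rot: [-1.654, -2.671, 0.001]
wrist_force: [-1.8, -1.5, 4.9]
width: 0.206
grip_force: 39.2
time: 5.0
tool_pos: [0.6432, 0.2779, 0.157]
tcp_rot: [-1.654, -2.671, 0.0]
wrist_force: [-2.1, -0.7, 5.0]
width: 0.207
grip_force: 39.5
t 5.0 p [0.6432 0.2779 0.157 ] yaw 26.47 q [ 0.37  0.36  1.62 -0.    1.16 -0.09] F [-2.12 -0.66  4.97] w 0.207 g 39.5
shift cm [ 0.07 -0.11  0.3 ] turn [-0.    -0.    -0.002]
```

```bash
python3 -m crank '[[[0,0,-1,0,0,0],[0,0,-1.5,0,0,0],[0,0,-2,0,0,0],[0,0,-2,0,0,0],[0,0,-2,0,0,0],[0,0,-2,0,0,0],[0,0,-2,0,0,0],[0,0,-1.5,0,0,0]]]' |head -2
python3 -m crank '[[[0,0,0,0,0,0],[0,0,0,0,0,0],[0,0,0,0,0,0]]]' >/dev/null
python3 - <<'E'
from h import *
go(.6335,.076,.295)
s=read_camera("side")
cv2.imwrite("pics/g4.png",cv2.resize(s[100:300,180:380],(600,600),interpolation=cv2.INTER_CUBIC))
p=np.array(read_state()["tool_pos"])
for d in(.149,.149-.19):print((proj("side",p-[0,0,d])-[180,100])*3)
E
```

```text
time: 5.67
tool_pos: [0.6443, 0.2784, 0.3001]
t 5.92 p [0.6431 0.2779 0.2957] yaw 26.47 q [ 0.37  0.28  1.46  0.    1.4  -0.09] F [ 0.05  0.07 -1.05] w 0.209 g 39.5
shift cm [-17.64  -9.86   0.07] turn [-0.001 -0.    -0.   ]
[253.39995363 410.41030976]
[231.54577586  64.45766245]
```

View pics/g4.png

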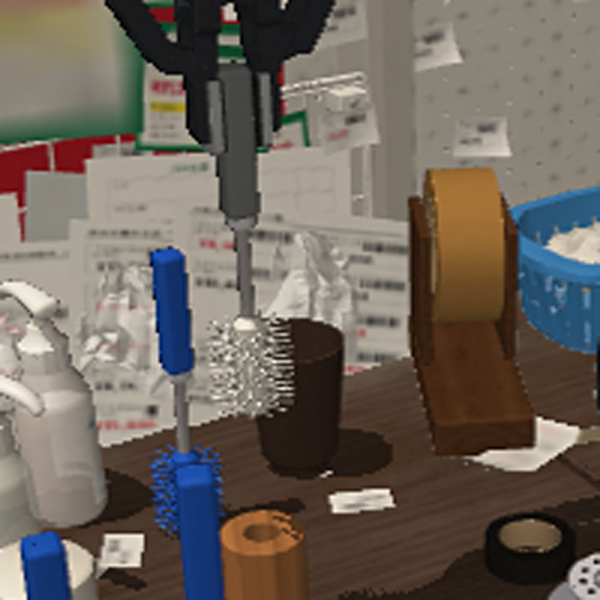

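The white brush is held upright with its tip at about (252,412), as predicted. A blue brush stands near the path, so I'll rise 8 cm before crossing to the cup.

```bash
python3 -m crank '[[[0,0,-2,0,0,0],[0,0,-3,0,0,0],[0,0,-3,0,0,0],[-1.5,-0.85,0,0,0,0],[-2.5,-1.4,0,0,0,0],[-2.5,-1.4,0,0,0,0],[-2.5,-1.4,0,0,0,0],[-2.5,-1.4,0,0,0,0]]]' |head -2
python3 -m crank '[[[-2.5,-1.4,0,0,0,0],[-2.5,-1.4,0,0,0,0],[-1.15,-0.6,0,0,0,0],[0,0,2,0,0,0],[0,0,3,0,0,0],[0,0,2,0,0,0],[0,0,0,0,0,0],[0,0,0,0,0,0]]]' >/dev/null
python3 -m crank '[[[0,0,0,0,0,0],[0,0,0,0,0,0]]]' >/dev/null
python3 - <<'E'
from h import *
go(.6335,.076,.270)
t=read_camera("top");s=read_camera("side");cv2.imwrite("pics/t5f.png",t)
f=lambda i:cv2.resize(i,(400,600),interpolation=cv2.INTER_CUBIC)
cv2.imwrite("pics/g5.png",np.hstack([f(t[140:260,380:460]),f(s[160:280,240:320])]))
p=np.array(read_state()["tool_pos"])
print((proj("side",p-[0,0,.149])-[240,160])*5,(proj("top",p-[0,0,.149])-[380,140])*5+[0,0])
E
```

```text
time: 6.63
tool_pos: [0.6361, 0.1448, 0.374]
t 7.47 p [0.6349 0.0763 0.3083] yaw 26.49 q [ 0.08  0.16  1.59  0.    1.39 -0.38] F [ 0.23 -0.36 -0.9 ] w 0.205 g 39.2
shift cm [ 0.04 -0.15  3.83] turn [ 0.003  0.001 -0.   ]
[175.79892208 104.970406  ] [192.2344729  280.96424265]
```

View pics/g5.png

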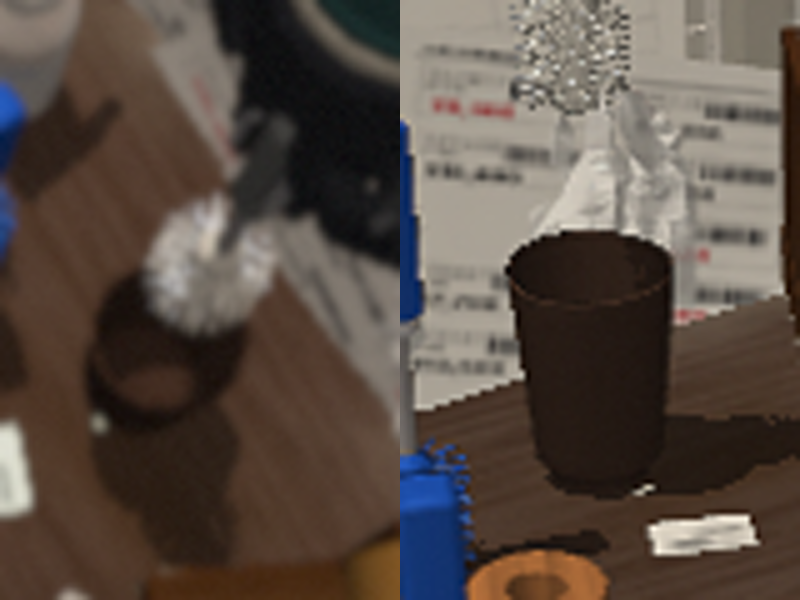

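Both views show the brush above the tumbler. The side view now shows the whole rim: composite x 508–672, y 230–306.

```bash
python3 -c "
from h import *
print(onz('side',240+190/5-.4,160+268/5-.4,.093),onz('top',413.6,205.1,.093),onz('side',240+200/5-.4,160+455/5,.0))
x=onz('top',413.6,205.1,.093)
for k in(1,-1):print((proj('side',x+[.034*k,0,0])-[240,160])*5+[402,2],(proj('side',x+[0,.034*k,0])-[240,160])*5+[402,2])
go(.632,.076,.27)"
```

```text
[0.63304403 0.0800116  0.093     ] [0.63373371 0.07459605 0.093     ] [0.63374801 0.06584325 0.        ]
[502.49392223 263.58284514] [584.78326607 300.30429203]
[675.24095455 260.57387548] [592.76169302 225.8254687 ]
t 7.57 p [0.6349 0.0763 0.3084] yaw 26.49 q [ 0.08  0.16  1.59  0.    1.39 -0.38] F [-0.83 -0.15  0.42] w 0.206 g 39.2
shift cm [ 0.11 -0.29  3.84] turn [ 0.003  0.001 -0.   ]
```

```bash
python3 -m crank '[[[0,-0.15,0.7,0,0,0],[0,0,1.5,0,0,0],[0,0,2,0,0,0],[0,0,2,0,0,0],[0,0,2,0,0,0],[0,0,2,0,0,0],[0,0,1.5,0,0,0],[0,0,1,0,0,0]]]' |head -4
python3 -m crank '[[[0,0,0.5,0,0,0],[0,0,0,0,0,0],[0,0,0,0,0,0],[0,0,0,0,0,0]]]' >/dev/null
python3 -c "from h import *;go(.6335,.0765,.175)"
```

```text
time: 8.23
tool_pos: [0.6315, 0.0753, 0.1771]
tcp_rot: [-1.653, -2.669, 0.002]
wrist_force: [-0.2, -0.5, -0.4]
t 8.57 p [0.6336 0.0755 0.1758] yaw 26.47 q [ 0.08  0.23  1.75 -0.    1.16 -0.38] F [-0.58  0.06 -0.31] w 0.205 g 39.4
shift cm [0.1  0.04 0.08] turn [ 0.002  0.001 -0.   ]
```

```bash
python3 -m crank '[[[0,0,-1,0,0,0],[0,0,-1.5,0,0,0],[0,0,-1.5,0,0,0],[0,0,-0.8,0,0,0],[0,0,0,0,0,0],[0,0,0,0,0,0],[0,0,0,0,0,0],[0,0,0,0,0,0]]]' |grep -E "pos|force"
python3 -m crank '[[[0,0,1,0,0,0],[0,0,1.5,0,0,0],[0,0,1.5,0,0,0],[0,0,0.8,0,0,0],[0,0,0,0,0,0],[0,0,0,0,0,0],[0,0,0,0,0,0],[0,0,0,0,0,0]]]' |grep -E "pos|force"
python3 -m crank '[[[0,0,-1,0,0,0],[0,0,-1.5,0,0,0],[0,0,-1.5,0,0,0],[0,0,-0.8,0,0,0],[0,0,0,0,0,0],[0,0,0,0,0,0],[0,0,0,0,0,0],[0,0,0,0,0,0]]]' |grep -E "pos|force"
python3 - <<'E'
from h import *
go(.6335,.0765,.35)
s=read_camera("side")
cv2.imwrite("pics/g6.png",cv2.resize(s[140:280,215:335],(514,600),interpolation=cv2.INTER_CUBIC))
E
```

```text
tool_pos: [0.6318, 0.0753, 0.2211]
wrist_force: [0.5, 0.2, -0.8]
grip_force: 39.4
tool_pos: [0.6334, 0.0754, 0.1754]
wrist_force: [0.2, 0.3, 0.6]
grip_force: 39.3
tool_pos: [0.6318, 0.0753, 0.2211]
wrist_force: [0.3, -0.2, -0.9]
grip_force: 39.4
t 10.57 p [0.6318 0.0753 0.2211] yaw 26.47 q [ 0.08  0.2   1.7   0.    1.24 -0.38] F [ 0.29 -0.2  -0.92] w 0.204 g 39.4
shift cm [  0.04   0.18 -12.89] turn [-0.002 -0.001 -0.   ]
```

View pics/g6.png

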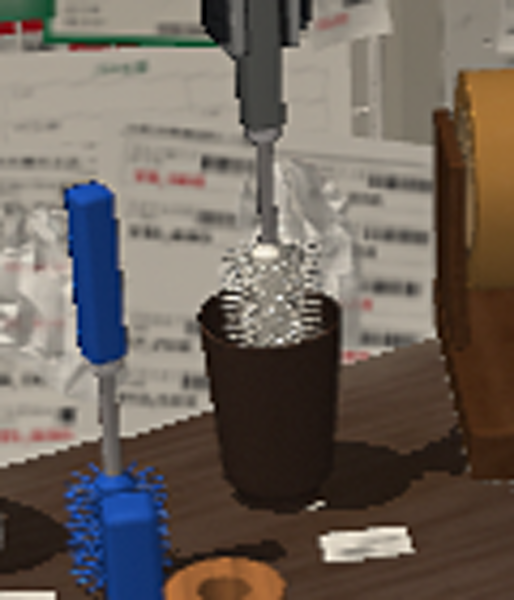

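```bash
python3 -m crank '[[[0,0,-1,0,0,0],[0,0,-2,0,0,0],[0,0,-2.5,0,0,0],[0,0,-2.5,0,0,0],[0,0,-2.5,0,0,0],[0,0,-1.5,0,0,0],[0,0,-0.5,0,0,0],[0,0,0,0,0,0]]]' |grep -E "pos"
python3 -c "from h import *;go(.4447,.3134,.345,26.5)"
```

```text
tool_pos: [0.6334, 0.0754, 0.3496]
t 11.28 p [0.6334 0.0754 0.3496] yaw 26.47 q [ 0.08  0.14  1.53 -0.    1.46 -0.38] F [ 0.8   0.48 -0.51] w 0.205 g 39.4
shift cm [29.72 -6.29  0.4 ] turn [ 0.003  0.001 -0.001]
```

```bash
python3 -m crank '[[[1.5,-0.3,0,0,0,0],[2.5,-0.55,0,0,0,0],[2.5,-0.55,0,0,0,0],[2.5,-0.55,0,0,0,0],[2.5,-0.55,0,0,0,0],[2.5,-0.55,0,0,0,0],[2.5,-0.55,0,0,0,0],[2.5,-0.55,0,0,0,0]]]' >/dev/null
python3 -m crank '[[[2.5,-0.55,0,0,0,0],[2.5,-0.55,0,0,0,0],[2.5,-0.5,1,0,0,0],[2,-0.4,2,0,0,0],[1.2,-0.2,2,0,0,0],[0.5,0,2,0,0,0],[0,0,1,0,0,0],[0,0,0,0,0,0]]]' >/dev/null
python3 -m crank '[[[0,0,0,0,0,0],[0,0,0,0,0,0]]]' >/dev/null
python3 -c "from h import *;go(.4447,.3134,.225,26.5)"
```

```text
t 12.78 p [0.4416 0.3173 0.268 ] yaw 26.44 q [ 0.58 -0.01  1.84 -0.    1.31  0.12] F [-1.    0.89  0.26] w 0.207 g 39.4
shift cm [-0.48  0.1   4.3 ] turn [ 0.001 -0.    -0.001]
```

```bash
python3 -m crank '[[[-0.5,0.1,1,0,0,0],[0,0,1.5,0,0,0],[0,0,1.5,0,0,0],[0,0,0.5,0,0,0],[0,0,0,0,0,0],[0,0,0,0,0,0],[0,0,0,0,0,0]]]' >/dev/null
python3 - <<'E'
from h import *
go(.4447,.3134,.20,26.5)
t=read_camera("top");s=read_camera("side");cv2.imwrite("pics/t7f.png",t)
f=lambda i:cv2.resize(i,(400,600),interpolation=cv2.INTER_CUBIC)
cv2.imwrite("pics/g7.png",np.hstack([f(t[230:350,260:340]),f(s[220:340,350:430])]))
p=np.array(read_state()["tool_pos"])
for q in (p-[0,0,.149],[.4447,.3134,.058]):print((proj("top",q)-[260,230])*5+2,(proj("side",q)-[350,220])*5+[402,2])
E
```

```text
t 13.37 p [0.4451 0.3136 0.2235] yaw 26.45 q [ 0.57  0.02  1.89 -0.    1.22  0.11] F [ 0.05  0.03 -0.87] w 0.205 g 39.4
shift cm [-0.   -0.05  2.35] turn [ 0.002 -0.    -0.001]
[198.32844263 322.88673498] [590.49148313 321.64727046]
[200.93441943 326.78986759] [588.96972685 364.01320555]
```

View pics/g7.png

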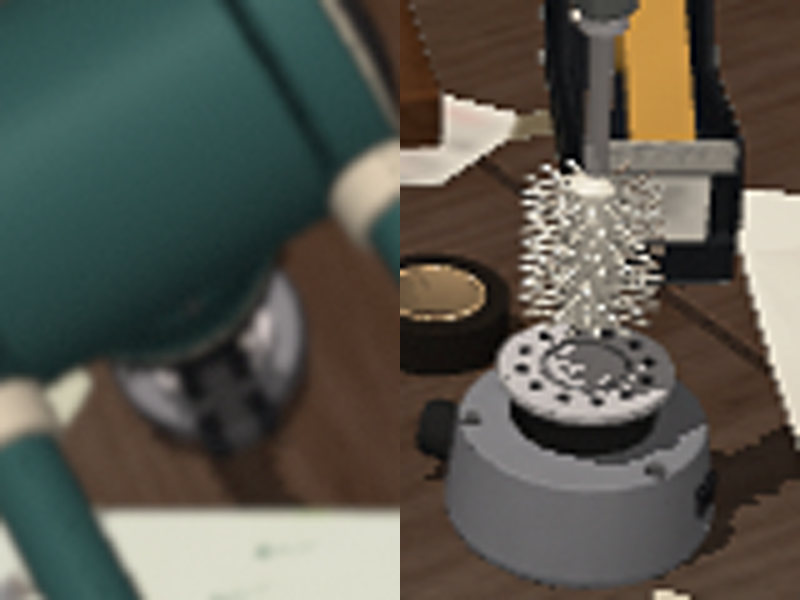

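The brush is aligned: ring centre at about (587,365), tip directly above it. I'll press in small steps.

```bash
cat > f.py <<'E'
from h import *
L=[]
for i in range(6):
    read_camera("side");s=read_state();L.append([*s["wrist_force"],*s["tool_pos"],s["grip_force"]])
print(s["time"],np.mean(L,0).round(4),"sd",np.std(L,0)[2].round(2))
E
python3 f.py
python3 -m crank '[[[0,-0.05,0.5,0,0,0],[0,0,0.5,0,0,0],[0,0,0.3,0,0,0],[0,0,0,0,0,0],[0,0,0,0,0,0],[0,0,0,0,0,0]]]' >/dev/null; python3 f.py
python3 -m crank '[[[0,0,0.2,0,0,0],[0,0,0.2,0,0,0],[0,0,0,0,0,0],[0,0,0,0,0,0],[0,0,0,0,0,0]]]' >/dev/null; python3 f.py
python3 -m crank '[[[0,0,0.2,0,0,0],[0,0,0.2,0,0,0],[0,0,0,0,0,0],[0,0,0,0,0,0],[0,0,0,0,0,0]]]' >/dev/null; python3 f.py
```

```text
13.7667 [-2.25900e-01 -1.14000e-02 -6.96800e-01  4.44600e-01  3.13600e-01
  2.23000e-01  3.94026e+01] sd 0.31
14.5667 [-0.1796 -0.0742 -0.8586  0.4439  0.3132  0.2095 39.4027] sd 0.58
15.2833 [ 3.9320e-01  2.8550e-01 -2.4600e-02  4.4390e-01  3.1320e-01  2.0540e-01
  3.9384e+01] sd 0.59
16.0 [-0.1309  0.2556  1.7023  0.4439  0.3132  0.2015 39.6472] sd 0.65
```

```bash
python3 -m crank '[[[0,0,0.2,0,0,0],[0,0,0.1,0,0,0],[0,0,0,0,0,0],[0,0,0,0,0,0],[0,0,0,0,0,0],[0,0,0,0,0,0]]]' >/dev/null; python3 f.py; python3 f.py
python3 - <<'E'
from h import *
s=read_camera("side")
cv2.imwrite("pics/g8.png",cv2.resize(s[190:340,330:450],(480,600),interpolation=cv2.INTER_CUBIC))
E
```

```text
16.8 [-0.1264  0.0676  3.4538  0.4439  0.3132  0.1984 39.8152] sd 0.36
17.1 [ 0.1879  0.0997  3.8391  0.4439  0.3132  0.1983 39.8671] sd 0.38
```

View pics/g8.png

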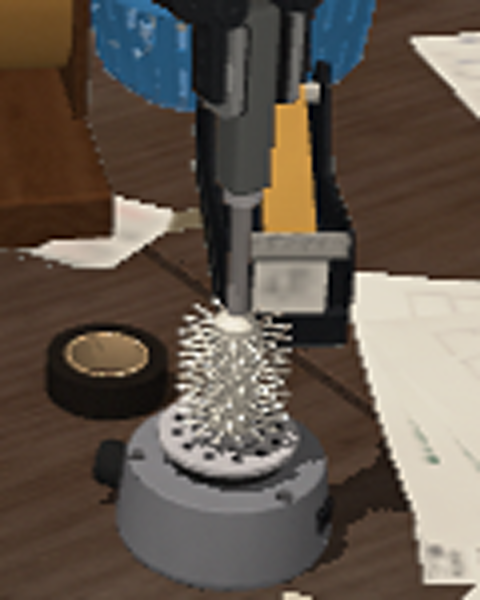

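The plate (centre about (230,440)) has sunk about halfway, at roughly 4.3 N, with the brush upright. I'm handing the job in.

```bash
python3 -c "from workcell import *;print(finish_job())"
```

```text
the job is handed in; nothing more can be done
None
```

I handed the job in, but no verdict came back: both tumbler strokes are done, and the gripped brush is upright inside the ring, pressing the plate with about 4.3 N (roughly 8 mm down).

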